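# Turn the hotplate thermostat up four clicks and start it

### The job

The hotplate's thermostat is set too low: with a fingertip, push the red tab of its click-stop dial round clockwise (seen from above) by exactly four clicks from where it stands, without going past the fourth or back, then press the green button beside it fully down and let it come up again. Only push and press: do not pinch the tab from both sides, do not press the button before the dial is set, and leave the other things on the bench where they are.

Things in the scene. Friction and masses are not known exactly. Their poses are not given: they have to be found in the camera images.
- unit: grey thermostat enclosure, fixed to the bench, 120 x 220 x 50 mm (x, y, z); origin at the centre of its underside, z up; its top plate is 50 mm above the bench. The dial's axis stands at +45 mm along its y, the green button at -70 mm along its y.
- dial_axis (a point): point on the dial's vertical turning axis at the height of the top of the black dial disc (66 mm above the bench; disc 90 mm across). Its frame is that of the fixed scale ring (104 mm across, twelve coloured marks, top 54 mm above the bench): z up, x is the direction in which the tab points at the start (joint dial = 0).
- dial (a joint): angle of the dial in rad, 0 at the start, growing clockwise seen from above. It has even stops every 0.5236 rad (30 degrees; four clicks = 2.094). From a stop, resistance rises to about 5 N at the tab a quarter of the way to the next stop and fades to none half way, where the dial jumps ahead of the finger to the next stop by itself and stays there.
- tab_push (a point): centre of the tab's rear (pushing) face, 32 mm out from the dial's axis and 12 mm below the tab's top; its frame turns with the dial: x points outward along the tab, y points out of the rear face (push along -y). The red tab stands on the disc from 4 to 44 mm off the axis, is 14 mm thick and 24 mm high (66 to 90 mm above the bench); its rear half (dial_c1) and front half (dial_c2) are told apart by the rule against pinching.
- start_button (a joint): travel of the round green spring button, 0 up, 0.006 m fully down (about 5 N); it springs up when released
- start_button_top (a point): centre of the top of the green button (28 mm across), which is pressed straight down
- matchbox: matchbox 36 x 53 x 15 mm behind the unit, bystander; origin under its centre
- red_cap: small red bottle cap 28 mm across, 14 mm high, in front of the unit, bystander; origin under its centre
- ink_tube: white and red tube of ink 39 x 134 x 27 mm lying to the right of the unit, bystander; origin under its centre
- masking_roll: roll of masking tape 89 mm across, 24 mm high, lying flat to the left in front of the hotplate, bystander; origin under its centre
- ink_tin: amber and black ink tin 69 mm across, 112 mm high, at the back, bystander; origin under its centre

How it is judged:
On the way, in this order (a step that is already met when the one before it is completed fails the run):
1. the dial rests at the fourth click (value of joint dial between 1.95 and 2.24 rad and value of joint start_button below 0.002 m), for 0.3 s.
2. the green button is fully down (value of joint start_button above 0.0048 m), for 0.02 s.
At the end, for the whole second after the job is handed in: The dial rests at its fourth click from the start (2.094 rad, within 0.145 rad) and the green button, after having been pressed down at least 4.8 of its 6 mm, is up again (within 1.5 mm) (value of joint dial between 1.95 and 2.24 rad and value of joint start_button below 0.0015 m); the robot touches nothing.
It fails at once if the dial is turned past the fourth click towards the fifth (beyond 2.38 rad) (value of joint dial above 2.38 rad).
It fails at once if the dial is turned backwards from its start (below -0.26 rad) (value of joint dial below -0.26 rad).
It fails at once if the tab is pinched: the fingers press on both of its sides at once (over 1.5 N each) (contact force between the fingers and dial_c1 above 1.5 N and contact force between the fingers and dial_c2 above 1.5 N).
It fails at once if the button is pressed (over 3 mm) before the dial is at the fourth click (value of joint start_button above 0.003 m and value of joint dial below 1.83 rad).
It fails at once if a bystander is moved or lifted by more than 15 mm (distance of any of matchbox, red_cap, ink_tube, masking_roll, ink_tin from where it was at the start of the episode above 0.015 m).
It also fails if it takes over 58 s, if anything falls off the work surface, if the arm or the gripper's body presses on something with over 40 N, if the wrist force passes 120 N, or if a joint passes its speed limit or range.

### The arm

A 6-joint arm with a two-finger parallel gripper is mounted at the origin on a cart in front of the work surface, level with it; the furniture and walls round the work are solid. World frame = base frame: x ahead of the robot, y to its left, z up, the work surface at z = 0. Lengths are in m, angles in rad, forces in N, time in s.
With the tool pointing down it reaches from about 0.325 to 0.9 m from the base axis. Payload 6.1 kg.
Tool frame: the origin (TCP) lies between the finger pads; the fingertips stand 22 mm ahead of it and the grasp point (between the pads) lies 3 mm ahead of it; z points along the fingers, y is the line along which they close (so a half turn about z gives the same grasp; the last joint's range is limited). The gripper opens to 87 mm and grips with 3 to 60 N. Pads are 19 mm wide; open, the fingers measure 117 mm over their backs; the gripper's body (75 mm by 190 mm) begins 51 mm behind the grasp point.
Start: joints at [1.21, 0.22, 1.526, -0, 1.395, -0.126], TCP at [0.145, 0.608, 0.214] pointing down, gripper open.
Joint ranges: [-2.98, 2.98], [-0.91, 2.08], [0.09, 2.57], [-1.24, 4.39], [0.2, 2.65], [-2.68, 2.68]. Speed limits (rad/s): [2.57, 2.57, 3.01, 3.14, 3.14, 3.14].

### API

Orientations are given as a unit quaternion [w, x, y, z].
In Python, from plant import r, grab_frame, camera_model, sign_off gives the robot as it stands.
- The arm moves only by the shell command python3 -m jog 'ROWS' [FORCE]. ROWS is JSON, a list that holds one entry, the list of rows, each a list of 5 numbers: the gripper command: -1 is shut, 1 is fully open, values between are in proportion, then the shift along the world's x, y, z as a fraction of full scale, then the turn about the world's z as a fraction of full scale. A call has 1 to 12 rows; each row is the pose to reach, as a shift and turn from the pose commanded when the call began; what a row does not reach only later rows make up. Full scale, the value 1, is 40 cm for a shift and 120 degrees for a turn. A row lasts 1/10 s, in which the tool goes at most 50 mm and 8.59 degrees, less where a joint would pass 70% of its speed; a pose out of reach is approached as far as the arm can. A call with a number of a shift or a turn outside -1 to 1 is refused whole. A call with a gripper value outside its range is refused whole. The fingers move at their own pace and stop on an object; FORCE is the grip in N (left out, the last holds). Time passes only in rows, so rows that repeat a pose let the fingers close. It gives the time, the measured TCP pose, the force, the opening and the grip force at its end, in the units of the state.
- r.state(): the state, without advancing time (a new reading comes with each control period).
- grab_frame(name): name is "scene" or "side" or "wrist"; returns (picture, depth): 400x640x3 uint8, blue, green, red; 400x640 float32, m along the optical axis (not along the pixel's ray), 0 where there is no reading.
- camera_model(name): a dict with "fx", "fy", "cx", "cy" (pixels), "rvec" (rotation vector, rad) and "tvec" (3), from world to camera coordinates, as OpenCV has them; the wrist camera has in their place "hand_eye" (4x4, takes a point from camera to tool coordinates, whose origin is the TCP and whose axes are the flange's). Camera axes: x right, y down, z forward; pixel columns grow to the right and rows downward; lengths in m; the calibration is good to about 2 mm. A picture is of the moment at which its call begins: read the wrist's pose just before it. camera_model takes no time and is no camera call.
- sign_off(): hands the job in; it is judged then, once.
The state is a dict: "t": time; "joint_pos": joint angles; "joint_vel": joint speeds; "tau": joint torques, N m; "position": TCP position; "eef_rot": TCP orientation; "force": force on the tool from outside, world axes, zero at the start; "moment": the same for the moment, N m; "grip_width": opening from 0.0 (shut) to 1.0 (fully open); "grip_force": force on a finger pad.
Only numpy, scipy, OpenCV 4.12 (cv2) and the standard library are available. Lean on these libraries where they do the work, as an engineer would, in place of code of your own. Each camera call takes 0.05 s, during which the arm holds its last target. There are 200 camera calls.

## Working session

There is one attempt and no reset: what is moved stays moved. The work goes in short steps, Python scripts to look and compute and a shell command to move; the robot and the scene stay as the last step left them, time stands still between calls to the robot, and variables do not carry over. Pictures are saved under pics/ and viewed, at most 10 in all, crops included, and the job is handed in when it is done.

```bash
mkdir -p pics; ls
cat > h.py <<'E'
import numpy as np, cv2
from plant import r, grab_frame, camera_model, sign_off
def cloud(name):
    s=r.state(); im,d=grab_frame(name); m=camera_model(name)
    v,u=np.mgrid[0:400,0:640]
    P=np.dstack([(u-m["cx"])/m["fx"]*d,(v-m["cy"])/m["fy"]*d,d])
    if "rvec" in m:
        R=cv2.Rodrigues(np.array(m["rvec"],float))[0]; W=(P-np.array(m["tvec"]).ravel())@R
    else:
        H=np.array(m["hand_eye"]); from scipy.spatial.transform import Rotation as Ro
        q=s["eef_rot"]; Rt=Ro.from_quat([q[1],q[2],q[3],q[0]]).as_matrix()
        W=(P@H[:3,:3].T+H[:3,3])@Rt.T+np.array(s["position"])
    W[d==0]=np.nan
    return im,W
E
python3 - <<'E'
from h import *
s=r.state(); print(s["t"],s["position"],s["eef_rot"],s["grip_width"])
for n in("scene","side"):
    im,W=cloud(n); cv2.imwrite(f"pics/{n}0.png",im); np.savez(f"{n}0.npz",im=im,W=W)
E
```

```text
pics
0.0 [0.14516179 0.60725083 0.21293522] [-2.33471679e-04  1.17115580e-01  9.93117814e-01 -9.45806463e-04] 0.9993515870311528
```

View pics/scene0.png

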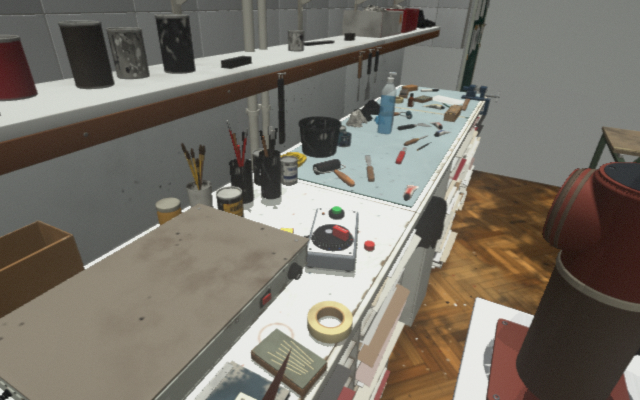

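View pics/side0.png

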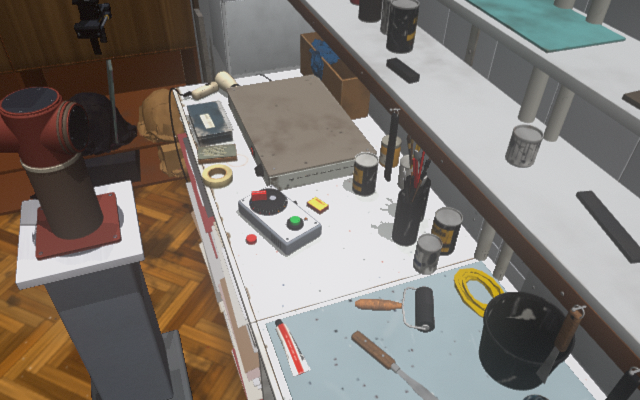

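The scene camera shows the unit near (333,238), with the dial at (333,237), the red tab at (340,231), the button at (337,212) and the red cap at (369,245). In the side view the dial is at (268,203), the tab at (259,196) and the button at (295,223).

Run:
```python
from h import *
for n,box in(("scene",(195,275,300,380)),("side",(180,255,235,330))):
    z=np.load(f"{n}0.npz"); im,W=z["im"],z["W"]; a,b,c,d=box
    im=im[a:b,c:d]; W=W[a:b,c:d]; Z=W[...,2]
    hsv=cv2.cvtColor(im,cv2.COLOR_BGR2HSV); h,s,v=hsv[...,0],hsv[...,1],hsv[...,2]
    g=(h>45)&(h<85)&(s>120); red=((h<8)|(h>172))&(s>120)
    for nm,m in(("green",g),("red tab",red&(Z>.06)),("tabtop",red&(Z>.086)),("top",(Z>.046)&(Z<.053)),("disc",(v<70)&(Z>.06)&(Z<.07))):
        p=W[m]; print(n,nm,len(p),np.nanmedian(p,0).round(4),np.nanmin(p,0).round(3),np.nanmax(p,0).round(3))
        if nm in("top",): print(cv2.minAreaRect((p[:,:2]*1000).astype(np.float32)))
        if nm in("red tab","tabtop","disc") and len(p)>3: print(cv2.minAreaRect((p[:,:2]*1000).astype(np.float32)))
```

```text
scene green 30 [ 0.5324 -0.2373  0.0721] [ 0.52  -0.249  0.068] [ 0.543 -0.231  0.074]
scene red tab 64 [ 0.4698 -0.1241  0.0893] [ 0.451 -0.137  0.071] [ 0.489 -0.118  0.092]
((469.5978698730469, -127.03517150878906), (16.19266128540039, 38.931888580322266), 78.7496337890625)
scene tabtop 54 [ 0.47   -0.1252  0.0895] [ 0.451 -0.137  0.086] [ 0.489 -0.118  0.092]
((469.5978698730469, -127.03517150878906), (16.19266128540039, 38.931888580322266), 78.7496337890625)
scene top 1058 [ 0.5037 -0.1885  0.0501] [ 0.419 -0.291  0.046] [0.596 0.015 0.053]
((496.2106628417969, -138.9483642578125), (119.47905731201172, 289.7030334472656), 18.841991424560547)
scene disc 218 [ 0.4999 -0.1105  0.0657] [ 0.449 -0.237  0.06 ] [0.547 0.012 0.069]
((488.3752746582031, -117.27656555175781), (83.15621948242188, 249.1663818359375), 11.544054985046387)
side green 52 [ 0.5335 -0.2472  0.0714] [ 0.521 -0.259  0.068] [ 0.545 -0.234  0.076]
side red tab 111 [ 0.4691 -0.1364  0.0838] [ 0.451 -0.145  0.065] [ 0.492 -0.099  0.093]
((471.0511779785156, -121.14366149902344), (47.400474548339844, 37.348365783691406), 85.5203628540039)
side tabtop 49 [ 0.4712 -0.1349  0.0888] [ 0.452 -0.145  0.086] [ 0.489 -0.122  0.093]
((469.8584899902344, -135.21676635742188), (19.390974044799805, 34.599857330322266), 73.33455657958984)
side top 1292 [ 0.5118 -0.2121  0.0496] [ 0.419 -0.301  0.046] [ 0.596 -0.045  0.053]
((535.3726196289062, -164.6024932861328), (181.80467224121094, 234.57601928710938), 19.550537109375)
side disc 3 [ 0.5199 -0.1101  0.0654] [ 0.511 -0.127  0.065] [ 0.532 -0.109  0.068]
```

```bash
python3 -m jog '[[[-1,0.1,-0.1,0.25,0],[-1,0.5,-0.75,0.25,0],[-1,0.5,-0.75,0.25,0],[-1,0.5,-0.75,0.25,0],[-1,0.5,-0.75,0.25,0],[-1,0.5,-0.75,0.25,0],[-1,0.5,-0.75,0.25,0],[-1,0.5,-0.75,0.25,0],[-1,0.5,-0.75,0.25,0],[-1,0.5,-0.75,0.25,0]]]' 10
python3 -m jog '[[[-1,0.2,-1,0,0],[-1,0.2,-1,0,0],[-1,0.2,-1,0,0],[-1,0.2,-1,0,0],[-1,0.2,-1,0,0],[-1,0.2,-1,0,0],[-1,0.2,-1,0,0],[-1,0.2,-1,0,0],[-1,0.2,-1,0,0],[-1,0.2,-1,0,0],[-1,0.2,-1,0,0],[-1,0.2,-1,0,0]]]'
python3 - <<'E'
from h import *
s=r.state(); print(s["t"],s["position"],s["eef_rot"],s["joint_pos"])
im,W=cloud("wrist"); cv2.imwrite("pics/w1.png",im); np.savez("w1.npz",im=im,W=W)
E
```

```text
t: 1.1
position: [0.3457, 0.3073, 0.3139]
eef_rot: [-0.0, 0.118, 0.993, 0.0]
force: [0.0, 0.9, 0.1]
grip_width: 0.169
grip_force: 0.0
t: 2.3
position: [0.4255, -0.0901, 0.3139]
eef_rot: [-0.0, 0.116, 0.993, 0.0]
force: [-0.1, -0.1, -0.7]
grip_width: 0.008
grip_force: 0.0
2.3 [ 0.42546813 -0.09011528  0.31393985] [-8.28902873e-05  1.15629339e-01  9.93292375e-01  3.27446199e-04] [-3.90925564e-01 -2.98283268e-01  1.84541050e+00  5.85423942e-04
  1.59480283e+00 -1.72993079e+00]
```

View pics/w1.png

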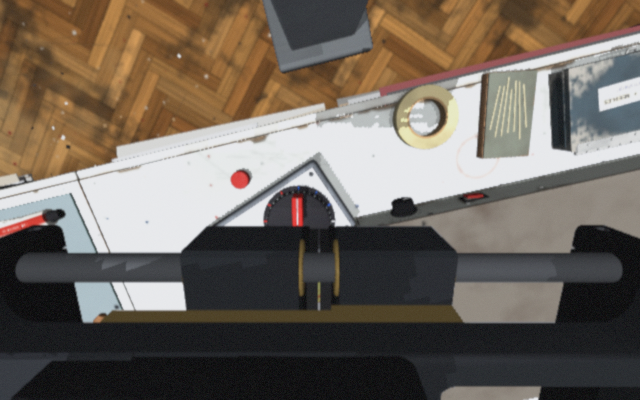

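The wrist view shows the red tab at (297,210) pointing straight up the image, so along tool x. The dial's upper half is around (299,215), the unit's corner is at (318,155) and the cap is at (240,180). The unit is yawed more than I thought, so I'll fit the dial properly.

Run:
```python
from h import *
from scipy.optimize import least_squares
def circ(p):
    f=lambda q:np.hypot(p[:,0]-q[0],p[:,1]-q[1])-q[2]
    o=least_squares(f,[*p.mean(0)[:2],.05],loss="soft_l1",f_scale=.002); return o.x.round(4)
z=np.load("w1.npz"); im,W=z["im"],z["W"]; Z=W[...,2]
hsv=cv2.cvtColor(im,cv2.COLOR_BGR2HSV);h,s,v=hsv[...,0],hsv[...,1],hsv[...,2]
roi=np.zeros(Z.shape,bool); roi[160:226,250:345]=1
red=((h<8)|(h>172))&(s>120)&roi
p=W[red&(Z>.08)]; print("tab",len(p),np.nanmedian(p,0).round(4),cv2.minAreaRect((p[:,:2]*1000).astype(np.float32)))
m=roi&(Z>.05)&(Z<.075)&(v<90)
# outer edge of dark disc: per angle about guess
for nm,zz in(("disc",(.061,.071)),):
    p=W[roi&(Z>zz[0])&(Z<zz[1])&~red]
    print(nm,len(p),np.nanmin(p,0),np.nanmax(p,0))
    hull=cv2.convexHull((p[:,:2]*1000).astype(np.float32))[:,0]/1000
    f=lambda q:np.hypot(p[:,0]-q[0],p[:,1]-q[1])
    g=np.array([.496,-.134]); print("hull r about guess",np.hypot(*(hull-g).T).round(3)); print(circ(hull[np.hypot(*(hull-g).T)>.038]))
for n,box in(("scene",(215,262,308,360)),("side",(185,218,240,290))):
    q=np.load(f"{n}0.npz");a,b,c,d=box;w=q["W"][a:b,c:d].reshape(-1,3);w=w[(w[:,2]>.061)&(w[:,2]<.070)]
    hull=cv2.convexHull((w[:,:2]*1000).astype(np.float32))[:,0]/1000
    print(n,w.min(0).round(3),w.max(0).round(3),circ(hull))
    w=q["W"][180:275,235:380].reshape(-1,3) if n=="scene" else q["W"][180:260,225:335].reshape(-1,3)
    w=w[(w[:,2]>.047)&(w[:,2]<.0525)&(np.hypot(w[:,0]-.515,w[:,1]+.18)<.125)]
    print(cv2.minAreaRect((w[:,:2]*1000).astype(np.float32)))
```

```text
tab 256 [ 0.468  -0.1285  0.0898] ((470.01934814453125, -129.4270782470703), (13.419638633728027, 38.43345642089844), 75.58040618896484)
disc 1359 [ 0.44872468 -0.17980409  0.06104318] [ 0.50710652 -0.08977389  0.06853263]
hull r about guess [0.043 0.043 0.043 0.044 0.044 0.045 0.045 0.046 0.045 0.046 0.047 0.047
 0.047 0.047 0.047 0.047 0.047 0.047 0.048 0.047 0.047 0.047 0.046]
[ 0.4934 -0.1351  0.0449]
scene [ 0.448 -0.231  0.061] [ 0.539 -0.088  0.07 ] [ 0.5004 -0.1604  0.068 ]
((507.95062255859375, -173.51312255859375), (114.1398696899414, 215.534912109375), 20.83795166015625)
side [ 0.449 -0.184  0.061] [ 0.538 -0.092  0.07 ] [ 0.4932 -0.1379  0.0454]
((519.5081787109375, -178.25799560546875), (141.07684326171875, 221.2062530517578), 18.47487449645996)
```

```bash
python3 -m jog '[[[-1,0.074,-0.167,0,0],[-1,0.074,-0.167,0,0],[-1,0.074,-0.167,-0.15,0],[-1,0.074,-0.167,-0.25,0],[-1,0.074,-0.167,-0.35,0],[-1,0.074,-0.167,-0.45,0],[-1,0.074,-0.167,-0.5,0],[-1,0.074,-0.167,-0.55,0],[-1,0.074,-0.167,-0.55,0],[-1,0.074,-0.167,-0.55,0]]]'
python3 - <<'E'
from h import *
s=r.state(); P=np.array(s["position"]); print(P)
A=np.array([.4935,-.1355])
def pos(phi,d=.0222):
    a=np.radians(165.6-phi); u=np.array([np.cos(a),np.sin(a)]); t=np.array([u[1],-u[0]]); return A+.032*u-d*t
c=pos(0,.030); print("start ideal",c)
for base in(0,18,48,78):
    b=c if base==0 else pos(base)
    for phi in range(base,base+37,6): print(base,phi,((pos(phi)-b)/.4).round(4),round(-(phi-base)/120,3))
im,d=grab_frame("side"); cv2.imwrite("pics/s1.png",cv2.resize(im[150:270,200:350],None,fx=4,fy=4,interpolation=cv2.INTER_CUBIC))
E
```

```text
t: 3.35
position: [0.4553, -0.158, 0.0945]
eef_rot: [-0.0, 0.116, 0.993, 0.0]
force: [-0.1, -0.2, 0.7]
grip_width: 0.004
grip_force: 0.0
[ 0.45526836 -0.15801595  0.09447025]
start ideal [ 0.45504464 -0.15659942]
0 0 [0.0048 0.0189] 0.0
0 6 [0.0018 0.0286] -0.05
0 12 [-0.0002  0.0386] -0.1
0 18 [-0.0011  0.0488] -0.15
0 24 [-0.001   0.0589] -0.2
0 30 [0.0001 0.0691] -0.25
0 36 [0.0024 0.079 ] -0.3
18 18 [0. 0.] 0.0
18 24 [0.0001 0.0102] -0.05
18 30 [0.0013 0.0203] -0.1
18 36 [0.0035 0.0303] -0.15
18 42 [0.0068 0.0399] -0.2
18 48 [0.011  0.0492] -0.25
18 54 [0.0162 0.0579] -0.3
48 48 [0. 0.] 0.0
48 54 [0.0052 0.0088] -0.05
48 60 [0.0113 0.0169] -0.1
48 66 [0.0182 0.0244] -0.15
48 72 [0.0258 0.0312] -0.2
48 78 [0.0341 0.0371] -0.25
48 84 [0.043  0.0421] -0.3
78 78 [0. 0.] 0.0
78 84 [0.0089 0.005 ] -0.05
78 90 [0.0182 0.009 ] -0.1
78 96 [0.028  0.0121] -0.15
78 102 [0.038  0.0141] -0.2
78 108 [0.0481 0.015 ] -0.25
78 114 [0.0583 0.0149] -0.3
```

View pics/s1.png

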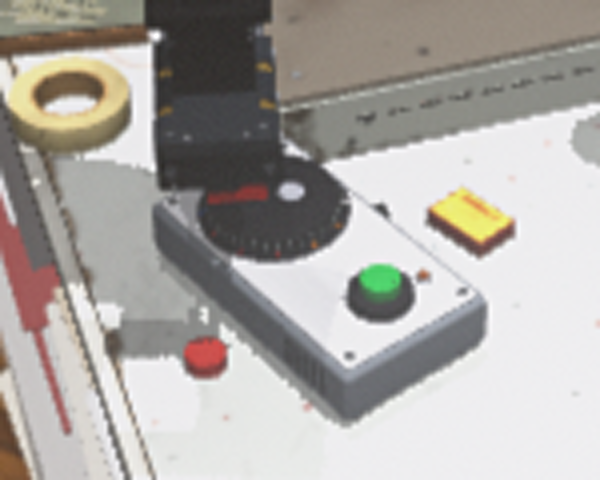

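The side crop shows the gripper's bottom edge at about (254,197) full-frame, with red still visible beneath at (259,198). I'll check by projection that the fingertip is behind the tab.

Run:
```python
from h import *
m=camera_model("side"); K=np.array([[m["fx"],0,m["cx"]],[0,m["fy"],m["cy"]],[0,0,1.]])
pts={"axis66":(.4935,-.1355,.066),"tabouter90":(.451,-.1245,.09),"tabinner90":(.4896,-.1345,.09),"tabmid66":(.470,-.1294,.066),"tip":(.4553,-.158,.0725),"btn":(.533,-.243,.07)}
for k,p in pts.items():
    q=cv2.projectPoints(np.array([p],float),np.array(m["rvec"],float),np.array(m["tvec"],float),K,None)[0].ravel(); print(k,q.round(1),((q-[200,150])*4).round())
R=cv2.Rodrigues(np.array(m["rvec"],float))[0]; print("cam",-R.T@np.array(m["tvec"]).ravel())
im,W=cloud("side"); Z=W[...,2]; b=W[185:203,235:272].reshape(-1,3)
for row in range(184,206,3): print(row,[tuple((W[row,c]*1000).round().astype(int)) for c in range(240,275,6)])
```

```text
axis66 [267.5 197.7] [270. 191.]
tabouter90 [250.5 191.7] [202. 167.]
tabinner90 [265.5 190.9] [262. 164.]
tabmid66 [258.4 198.2] [234. 193.]
tip [255.8 204.2] [223. 217.]
btn [294.1 218.8] [376. 275.]
cam [ 0.22887128 -1.17268199  0.97404503]
184 [(np.int64(404), np.int64(-239), np.int64(216)), (np.int64(417), np.int64(-244), np.int64(217)), (np.int64(430), np.int64(-245), np.int64(214)), (np.int64(442), np.int64(-255), np.int64(218)), (np.int64(456), np.int64(-258), np.int64(217)), (np.int64(469), np.int64(-261), np.int64(216))]
187 [(np.int64(402), np.int64(-245), np.int64(213)), (np.int64(415), np.int64(-249), np.int64(212)), (np.int64(428), np.int64(-253), np.int64(212)), (np.int64(442), np.int64(-255), np.int64(209)), (np.int64(455), np.int64(-259), np.int64(208)), (np.int64(469), np.int64(-260), np.int64(205))]
190 [(np.int64(402), np.int64(-242), np.int64(201)), (np.int64(415), np.int64(-246), np.int64(200)), (np.int64(428), np.int64(-251), np.int64(201)), (np.int64(443), np.int64(-249), np.int64(195)), (np.int64(457), np.int64(-250), np.int64(192)), (np.int64(470), np.int64(
[... 765 characters left out ...]
, np.int64(-135), np.int64(68)), (np.int64(482), np.int64(-142), np.int64(70)), (np.int64(498), np.int64(-143), np.int64(66))]
202 [(np.int64(423), np.int64(-110), np.int64(50)), (np.int64(438), np.int64(-115), np.int64(50)), (np.int64(450), np.int64(-137), np.int64(64)), (np.int64(465), np.int64(-142), np.int64(64)), (np.int64(480), np.int64(-150), np.int64(66)), (np.int64(494), np.int64(-158), np.int64(69))]
205 [(np.int64(422), np.int64(-108), np.int64(38)), (np.int64(435), np.int64(-127), np.int64(50)), (np.int64(450), np.int64(-136), np.int64(53)), (np.int64(461), np.int64(-156), np.int64(66)), (np.int64(476), np.int64(-162), np.int64(67)), (np.int64(492), np.int64(-166), np.int64(65))]
```

The projected fingertip pixel shows the disc, not a finger. I'll look from the other cameras before pushing.

Run:
```python
from h import *
im,W=cloud("wrist"); im2,W2=cloud("scene"); im3,W3=cloud("side")
a=cv2.resize(im,(480,300)); b=cv2.resize(im2[160:280,280:400],(300,300),interpolation=cv2.INTER_CUBIC)
cv2.imwrite("pics/ws.png",np.hstack([a,b]))
m=camera_model("wrist"); H=np.array(m["hand_eye"]); print(H.round(3))
for n,w in(("wrist",W),("scene",W2),("side",W3)):
    p=w.reshape(-1,3); p=p[(np.abs(p[:,0]-.455)<.05)&(np.abs(p[:,1]+.158)<.05)&(p[:,2]>.094)&(p[:,2]<.2)]
    print(n,len(p), p.min(0).round(3) if len(p) else 0, p.max(0).round(3) if len(p) else 0)
    p=w.reshape(-1,3); p=p[(np.abs(p[:,0]-.455)<.03)&(np.abs(p[:,1]+.165)<.025)&(p[:,2]>.06)&(p[:,2]<.12)]
    print(len(p),np.histogram(p[:,2],bins=np.arange(.06,.125,.005)))
```

```text
[[ 0.    -0.967 -0.253  0.069]
 [ 1.     0.001 -0.001  0.   ]
 [ 0.001 -0.253  0.967 -0.171]
 [ 0.     0.     0.     1.   ]]
wrist 26015 [ 0.41  -0.208  0.104] [ 0.469 -0.108  0.2  ]
896 (array([163, 359,   0,   0,   0,   0,   0,   0,  16, 112, 125, 121]), array([0.06 , 0.065, 0.07 , 0.075, 0.08 , 0.085, 0.09 , 0.095, 0.1  ,
       0.105, 0.11 , 0.115, 0.12 ]))
scene 578 [ 0.411 -0.208  0.105] [ 0.481 -0.108  0.2  ]
89 (array([ 3, 19,  0,  0,  0,  0,  0,  0,  2, 20, 21, 24]), array([0.06 , 0.065, 0.07 , 0.075, 0.08 , 0.085, 0.09 , 0.095, 0.1  ,
       0.105, 0.11 , 0.115, 0.12 ]))
side 176 [ 0.414 -0.205  0.103] [ 0.5   -0.109  0.2  ]
145 (array([57, 70,  5,  3,  1,  0,  0,  0,  3,  6,  0,  0]), array([0.06 , 0.065, 0.07 , 0.075, 0.08 , 0.085, 0.09 , 0.095, 0.1  ,
       0.105, 0.11 , 0.115, 0.12 ]))
```

View pics/ws.png

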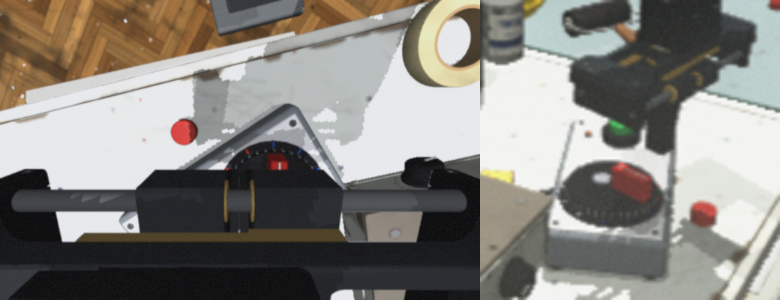

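All three cameras agree that the visible fingertip ends near z 0.103, not 0.072. The scene crop shows it clearly above the tab at (632,182). I'll settle it with a gentle push to φ≈9°, which is under half a click, and read the force.

```bash
python3 -m jog '[[[-1,0.005,0.01,0,0],[-1,0.005,0.018,0,0],[-1,0.004,0.024,0,0],[-1,0.002,0.03,0,-0.05],[-1,0.001,0.036,0,-0.075],[-1,0.001,0.036,0,-0.075]]]'
```

```text
t: 4.2
position: [0.4552, -0.1441, 0.094]
eef_rot: [-0.0, 0.195, 0.981, 0.0]
force: [1.2, -0.1, -0.4]
grip_width: 0.004
grip_force: 0.0
```

```bash
python3 -m jog '[[[-1,-0.001,-0.018,0,0.04],[-1,-0.001,-0.036,0,0.075],[-1,-0.001,-0.036,-0.01,0.075],[-1,-0.001,-0.036,-0.02,0.075],[-1,-0.001,-0.036,-0.025,0.075],[-1,-0.001,-0.036,-0.025,0.075]]]'
python3 - <<'E'
from h import *
im,W=cloud("wrist"); w=W[170:330,250:390].reshape(-1,3); print(w.shape)
w=w[(w[:,2]>.075)&(w[:,2]<.15)]; i=np.argsort(w[:,2])[:400]; print(w[i].min(0),w[i].max(0)); 
im,W=cloud("side"); w=W.reshape(-1,3); w=w[(np.abs(w[:,0]-.455)<.04)&(np.abs(w[:,1]+.158)<.05)&(w[:,2]>.085)&(w[:,2]<.17)]; print(len(w),w[np.argsort(w[:,2])[:12]].round(3))
E
```

```text
t: 4.8
position: [0.4545, -0.1585, 0.0833]
eef_rot: [-0.001, 0.117, 0.993, 0.0]
force: [-0.5, -0.6, 0.8]
grip_width: 0.009
grip_force: 0.0
(22400, 3)
[ 0.44160462 -0.16438679  0.07501185] [ 0.45419253 -0.11887378  0.09958306]
9 [[ 0.455 -0.164  0.088]
 [ 0.459 -0.168  0.09 ]
 [ 0.451 -0.168  0.093]
 [ 0.449 -0.168  0.093]
 [ 0.444 -0.168  0.095]
 [ 0.456 -0.172  0.095]
 [ 0.462 -0.17   0.095]
 [ 0.446 -0.17   0.096]
 [ 0.459 -0.171  0.096]]
```

Still no contact with the nominal tip at 0.061, so the closed fingertip really is about 10 mm above the TCP. I'll lower to TCP z ≈ 0.063.

```bash
python3 -m jog '[[[-1,0,0,-0.01,0],[-1,0,0,-0.02,0],[-1,0,0,-0.03,0],[-1,0,0,-0.035,0],[-1,0,0,-0.035,0]]]'
python3 - <<'E'
from h import *
im,W=cloud("side"); w=W.reshape(-1,3); w=w[(np.abs(w[:,0]-.455)<.03)&(np.abs(w[:,1]+.162)<.016)&(w[:,2]>.071)&(w[:,2]<.17)]; print(len(w),w[np.argsort(w[:,2])[:8]].round(3))
im2,W2=cloud("scene"); w=W2.reshape(-1,3); w=w[(np.abs(w[:,0]-.455)<.03)&(np.abs(w[:,1]+.162)<.02)&(w[:,2]>.071)&(w[:,2]<.13)]; print(len(w),w[np.argsort(w[:,2])[:8]].round(3), w.min(0),w.max(0))
cv2.imwrite("pics/s2.png",np.hstack([cv2.resize(im[170:240,220:320],None,fx=4,fy=4),cv2.resize(im2[190:260,290:380],None,fx=4,fy=4)]))
E
```

```text
t: 5.4
position: [0.4546, -0.1588, 0.0695]
eef_rot: [-0.0, 0.117, 0.993, 0.0]
force: [1.2, -0.9, -0.5]
grip_width: 0.008
grip_force: 0.0
18 [[ 0.459 -0.167  0.076]
 [ 0.456 -0.166  0.076]
 [ 0.464 -0.169  0.076]
 [ 0.461 -0.17   0.077]
 [ 0.448 -0.167  0.079]
 [ 0.446 -0.167  0.08 ]
 [ 0.443 -0.167  0.081]
 [ 0.45  -0.17   0.081]]
200 [[ 0.446 -0.156  0.078]
 [ 0.448 -0.148  0.079]
 [ 0.458 -0.152  0.08 ]
 [ 0.46  -0.15   0.08 ]
 [ 0.466 -0.152  0.08 ]
 [ 0.451 -0.149  0.081]
 [ 0.453 -0.147  0.081]
 [ 0.445 -0.146  0.081]] [ 0.44057761 -0.16824918  0.07801433] [ 0.46742308 -0.14205462  0.1299662 ]
```

View pics/s2.png

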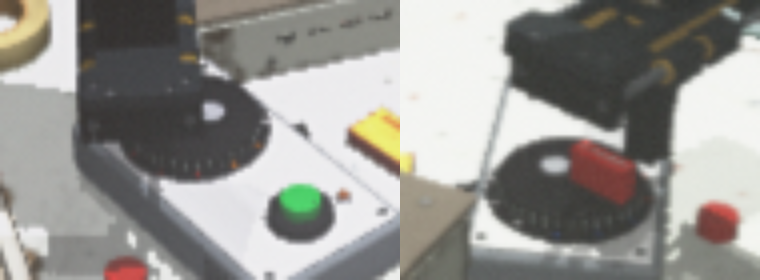

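The right half shows the finger beside the tab's rear face at (650,125) and low enough, with the tip at z ≈ 0.077. Its half depth is about 11 mm, so I'll recompute the arc with an offset of 18 mm.

```bash
cat >> h.py <<'E'
A=np.array([.4935,-.1355])
def pos(phi,d=.018):
    a=np.radians(165.6-phi); u=np.array([np.cos(a),np.sin(a)]); t=np.array([u[1],-u[0]]); return A+.032*u-d*t
E
python3 - <<'E'
from h import *
c=np.array([.4546,-.1585])
for base in(0,18,48,78):
    b=c if base==0 else pos(base)
    print(base,[(*((pos(phi)-b)/.4).round(4).tolist(),round(-(phi-base)/120,3)) for phi in range(base,base+37,6)])
E
```

```text
0 [(0.0086, 0.0338, 0.0), (0.0066, 0.0432, -0.05), (0.0056, 0.0528, -0.1), (0.0056, 0.0624, -0.15), (0.0066, 0.0719, -0.2), (0.0086, 0.0813, -0.25), (0.0116, 0.0905, -0.3)]
18 [(0.0, 0.0, 0.0), (0.001, 0.0096, -0.05), (0.003, 0.019, -0.1), (0.006, 0.0281, -0.15), (0.0099, 0.0369, -0.2), (0.0147, 0.0452, -0.25), (0.0204, 0.0529, -0.3)]
48 [(0.0, 0.0, 0.0), (0.0057, 0.0078, -0.05), (0.0121, 0.0149, -0.1), (0.0192, 0.0213, -0.15), (0.027, 0.027, -0.2), (0.0353, 0.0318, -0.25), (0.0441, 0.0357, -0.3)]
78 [(0.0, 0.0, 0.0), (0.0088, 0.0039, -0.05), (0.0179, 0.0069, -0.1), (0.0273, 0.0089, -0.15), (0.0369, 0.0099, -0.2), (0.0465, 0.0098, -0.25), (0.056, 0.0088, -0.3)]
```

First half of the first click, to φ=9°, to feel for contact.

```bash
python3 -m jog '[[[-1,0.004,0.012,0,0],[-1,0.008,0.024,0,0],[-1,0.0086,0.034,0,0],[-1,0.007,0.043,0,-0.05],[-1,0.006,0.048,0,-0.075],[-1,0.006,0.048,0,-0.075],[-1,0.006,0.048,0,-0.075]]]'
```

```text
t: 6.2
position: [0.4576, -0.14, 0.0702]
eef_rot: [0.0, 0.194, 0.981, -0.0]
force: [-0.0, -3.9, -0.8]
grip_width: 0.005
grip_force: 1.5
```

```bash
python3 -m jog '[[[-1,0,0.005,0,-0.025],[-1,0,0.01,0,-0.05],[-1,0,0.0145,0,-0.075],[-1,0,0.0145,0,-0.075],[-1,0,0.0145,0,-0.075]]]'
python3 - <<'E'
from h import *
s=r.state(); print(np.array(s["position"])-[*pos(18),.07])
for n,(a,b,c,d) in(("scene",(205,270,305,365)),("side",(175,225,235,295))):
    im,W=cloud(n); im=im[a:b,c:d];W=W[a:b,c:d]; hsv=cv2.cvtColor(im,cv2.COLOR_BGR2HSV)
    m=((hsv[...,0]<8)|(hsv[...,0]>172))&(hsv[...,1]>120)&(W[...,2]>.086); p=W[m]
    if len(p)>5: v=np.median(p,0)[:2]-A; print(n,len(p),np.degrees(np.arctan2(v[1],v[0])),cv2.minAreaRect((p[:,:2]*1000).astype(np.float32)))
E
```

```text
t: 6.7
position: [0.4574, -0.1336, 0.07]
eef_rot: [-0.0, 0.27, 0.963, 0.0]
force: [-0.4, 0.2, 0.9]
grip_width: 0.005
grip_force: 0.0
[ 5.14119650e-04 -8.18514258e-05 -3.55642035e-05]
scene 43 129.56519588118934 ((475.239990234375, -115.92410278320312), (13.267444610595703, 41.18952941894531), 44.55742263793945)
side 21 161.7218165649828 ((484.68060302734375, -129.66217041015625), (16.811925888061523, 15.939584732055664), 48.27366256713867)
```

First click done: the tab now points at about 135°, which is 30° on. Second click next.

```bash
python3 -m jog '[[[-1,0.001,0.0096,0,-0.05],[-1,0.003,0.019,0,-0.1],[-1,0.0045,0.0236,0,-0.125],[-1,0.006,0.028,0,-0.15],[-1,0.008,0.0325,0,-0.175],[-1,0.01,0.037,0,-0.2],[-1,0.0123,0.041,0,-0.225],[-1,0.0147,0.0452,0,-0.25],[-1,0.0147,0.0452,0,-0.25],[-1,0.0147,0.0452,0,-0.25]]]'
cat > tab.py <<'E'
from h import *
s=r.state(); print("t",s["t"],s["position"])
for n,(a,b,c,d) in(("scene",(205,270,305,365)),("side",(175,225,235,295))):
    im,W=cloud(n); im=im[a:b,c:d];W=W[a:b,c:d]; hsv=cv2.cvtColor(im,cv2.COLOR_BGR2HSV)
    m=((hsv[...,0]<8)|(hsv[...,0]>172))&(hsv[...,1]>120)&(W[...,2]>.086); p=W[m]
    if len(p)>5: v=np.median(p,0)[:2]-A; print(n,len(p),np.degrees(np.arctan2(v[1],v[0])),cv2.minAreaRect((p[:,:2]*1000).astype(np.float32)))
E
python3 tab.py
```

```text
t: 7.8
position: [0.4633, -0.1158, 0.07]
eef_rot: [-0.0, 0.51, 0.86, 0.0]
force: [0.2, 0.5, 0.5]
grip_width: 0.003
grip_force: 0.0
t 7.8 [ 0.46333677 -0.11580687  0.07001278]
scene 36 104.2306257636191 ((486.2401428222656, -109.24830627441406), (12.345758438110352, 40.007503509521484), 16.05033302307129)
side 30 122.13236381265314 ((487.2439270019531, -120.64860534667969), (11.710409164428711, 34.059818267822266), 16.137964248657227)
```

The tab is at about 106°, so two clicks. Third: φ 48 to 78.

```bash
python3 -m jog '[[[-1,0.0057,0.0078,0,-0.05],[-1,0.0121,0.0149,0,-0.1],[-1,0.0155,0.0181,0,-0.125],[-1,0.0192,0.0213,0,-0.15],[-1,0.023,0.0242,0,-0.175],[-1,0.027,0.027,0,-0.2],[-1,0.031,0.0295,0,-0.225],[-1,0.0353,0.0318,0,-0.25],[-1,0.0353,0.0318,0,-0.25],[-1,0.0353,0.0318,0,-0.25]]]'
python3 tab.py
```

```text
t: 8.9
position: [0.4774, -0.1032, 0.07]
eef_rot: [0.0, 0.715, 0.699, 0.0]
force: [0.2, 0.7, -0.2]
grip_width: 0.005
grip_force: 0.0
t 8.9 [ 0.47744219 -0.10318543  0.07004326]
scene 19 82.30317400908936 ((500.9420471191406, -98.69983673095703), (16.217191696166992, 12.628954887390137), 79.2630386352539)
side 30 66.55933043565399 ((499.70648193359375, -116.26797485351562), (38.26773452758789, 10.68605899810791), 70.15338134765625)
```

The tab is at about 73–76°, so three clicks. The last one is done slowly, φ 78 to 108.

```bash
python3 -m jog '[[[-1,0.0088,0.0039,0,-0.05],[-1,0.0179,0.0069,0,-0.1],[-1,0.0226,0.0079,0,-0.125],[-1,0.0273,0.0089,0,-0.15],[-1,0.0321,0.0094,0,-0.175],[-1,0.0369,0.0099,0,-0.2],[-1,0.0417,0.0099,0,-0.225],[-1,0.0465,0.0098,0,-0.25],[-1,0.0465,0.0098,0,-0.25],[-1,0.0465,0.0098,0,-0.25],[-1,0.0465,0.0098,0,-0.25]]]'
python3 tab.py
```

```text
t: 10.1
position: [0.496, -0.0993, 0.07]
eef_rot: [0.0, 0.872, 0.49, 0.0]
force: [-0.2, -0.0, 0.1]
grip_width: 0.004
grip_force: 0.0
t 10.1 [ 0.49595425 -0.09926922  0.07003822]
scene 10 54.68416199572777 ((517.747802734375, -101.67768096923828), (7.140082359313965, 6.256172180175781), 28.244869232177734)
side 37 40.19146030830929 ((510.5880126953125, -121.3812255859375), (37.601871490478516, 14.503278732299805), 41.140655517578125)
```

The tab is at about 44°, the expected 45.6°: four clicks. Now back off, rise, and go over the button.

```bash
python3 -m jog '[[[-1,-0.025,0.016,0,0],[-1,-0.03,0.02,0,0],[-1,-0.03,0.02,0.1,0],[-1,-0.03,0.02,0.2,0],[-1,0.03,-0.1,0.2,0],[-1,0.06,-0.22,0.2,0],[-1,0.093,-0.36,0.2,0],[-1,0.093,-0.36,0.2,0],[-1,0.093,-0.36,0.2,0],[-1,0.093,-0.36,0.2,0]]]'
python3 tab.py
python3 - <<'E'
from h import *
im,W=cloud("scene"); im2,_=cloud("side")
cv2.imwrite("pics/s3.png",np.hstack([cv2.resize(im2[150:240,230:330],None,fx=4,fy=4),cv2.resize(im[180:270,290:380],None,fx=4,fy=4)]))
E
```

```text
t: 11.2
position: [0.5325, -0.242, 0.1495]
eef_rot: [-0.001, 0.872, 0.489, -0.0]
force: [0.2, 0.2, -0.4]
grip_width: 0.008
grip_force: 0.0
t 11.2 [ 0.53249617 -0.24202207  0.14945714]
scene 42 59.77175660242339 ((507.86505126953125, -112.81653594970703), (37.88349151611328, 9.55208969116211), 49.86743927001953)
side 35 36.62824922924724 ((509.0355529785156, -122.86651611328125), (40.411781311035156, 13.031172752380371), 41.927589416503906)
```

View pics/s3.png

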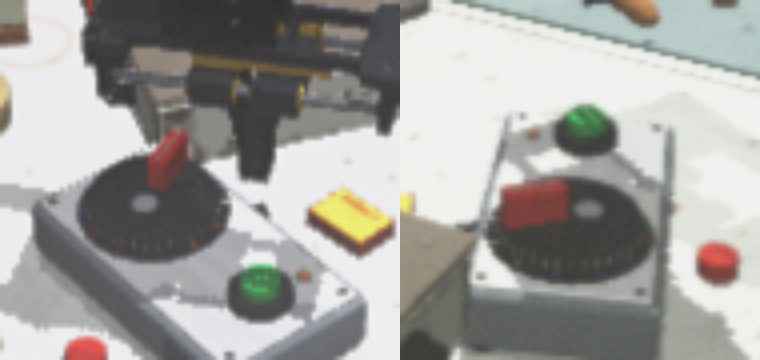

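The tab rests at the fourth click and the finger hangs over the button (side crop: finger at (257,150), button at (260,283)). Lowering now.

```bash
python3 -m jog '[[[-1,0.001,-0.002,-0.1,0],[-1,0.001,-0.002,-0.17,0],[-1,0.001,-0.002,-0.19,0],[-1,0.001,-0.002,-0.2,0],[-1,0.001,-0.002,-0.205,0],[-1,0.001,-0.002,-0.205,0]]]'
python3 -m jog '[[[-1,0,0,-0.004,0],[-1,0,0,-0.008,0],[-1,0,0,-0.012,0],[-1,0,0,-0.012,0],[-1,0,0,-0.012,0]]]'
```

```text
t: 12.0
position: [0.5346, -0.2444, 0.0695]
eef_rot: [0.001, 0.872, 0.489, 0.001]
force: [-0.3, 0.4, -0.2]
grip_width: 0.003
grip_force: 0.0
t: 12.5
position: [0.5339, -0.2443, 0.0636]
eef_rot: [0.0, 0.872, 0.489, 0.0]
force: [-0.3, -0.5, 0.9]
grip_width: 0.005
grip_force: 0.7
```

```bash
python3 -m jog '[[[-1,0,0,-0.004,0],[-1,0,0,-0.008,0],[-1,0,0,-0.008,0],[-1,0,0,-0.008,0]]]'
python3 -m jog '[[[-1,0,0,-0.003,0],[-1,0,0,-0.006,0],[-1,0,0,-0.006,0],[-1,0,0,-0.006,0]]]'
```

```text
t: 12.9
position: [0.5339, -0.2442, 0.0603]
eef_rot: [0.0, 0.872, 0.489, 0.0]
force: [0.7, 0.1, 3.7]
grip_width: 0.006
grip_force: 1.7
t: 13.3
position: [0.5339, -0.2443, 0.0579]
eef_rot: [0.0, 0.872, 0.489, 0.0]
force: [0.5, -0.3, 4.9]
grip_width: 0.005
grip_force: 2.4
```

Nearly at the bottom. I'll press on until the force jumps at the stop.

```bash
python3 -m jog '[[[-1,0,0,-0.003,0],[-1,0,0,-0.006,0],[-1,0,0,-0.006,0],[-1,0,0,-0.006,0]]]'
```

```text
t: 13.7
position: [0.534, -0.2443, 0.0576]
eef_rot: [0.0, 0.872, 0.489, 0.0]
force: [-6.2, 2.6, 19.2]
grip_width: 0.003
grip_force: 9.5
```

The force rose to 19 N with no further travel, so the button is fully down. Lifting clear.

```bash
python3 -m jog '[[[-1,0,0,0.02,0],[-1,0,0,0.1,0],[-1,0,0,0.2,0],[-1,0,0,0.3,0],[-1,0,0,0.3,0],[-1,0,0,0.3,0]]]'
python3 tab.py
python3 - <<'E'
from h import *
im,W=cloud("side"); im=im[180:255,235:330];W=W[180:255,235:330]; h=cv2.cvtColor(im,cv2.COLOR_BGR2HSV); p=W[(h[...,0]>45)&(h[...,0]<85)&(h[...,1]>120)]; print("green",len(p),np.nanmedian(p,0))
E
```

```text
t: 14.3
position: [0.5337, -0.244, 0.1756]
eef_rot: [0.0, 0.872, 0.489, 0.0]
force: [-0.1, -0.0, -0.4]
grip_width: 0.005
grip_force: 0.0
t 14.3 [ 0.53373034 -0.24403157  0.17561412]
scene 37 58.4724238914447 ((507.7447814941406, -113.92472076416016), (37.10905838012695, 8.322818756103516), 46.90334701538086)
side 35 28.47850696621114 ((509.35821533203125, -123.23814392089844), (40.26762390136719, 13.639896392822266), 46.24769592285156)
green 14 [ 0.52932311 -0.25248868  0.07137248]
```

The dial is at the fourth click (46°), the button is back up (0.071) and the robot touches nothing.

```bash
python3 -c "
from plant import sign_off
print(sign_off())"
```

```text
the job is handed in; nothing more can be done
None
```

I turned the dial four clicks clockwise, pressed the green button to its stop and let it come back up, and handed the job in at about 14 s with the robot clear; no verdict came back.

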